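# Set a core for gluing, then crack the stuck lid of the paste pot

### The job

I am about to glue up a sand core. Set the three-stepped core gently in the wide pocket of the setting block, wide foot down and fully home, and let go of it; only then take the paste pot's lid by its knob, pull it free of its tight, gummed-up rubber lip without whipping it right off, and finish still holding it level over the pot with its edge two to four centimetres above the rim, so I can reach in with the spoon before the paste skins over. Leave the other two cores standing where they are.

Things in the scene. Friction and masses are not known exactly. Their poses are not given: they have to be found in the camera images.
- core_3: The core to set: pale sand core turned in three steps, standing upright on its wide foot on the bench. Foot 44 mm across and 19 mm tall, middle step (neck, the place to grip) 31 mm across from 19 to 44 mm up, nose 20 mm across up to 55 mm. About 75 g. Origin at the centre of the foot's underside, z up through the nose.
- core_1: Bystander: sand core with a 38 mm foot, 29 mm tall, and one straight neck 24 mm across, 62 mm tall in all. Origin at the centre of its underside, z up.
- core_5: Bystander: sand core with a bulging 48 mm body and one thick neck, 50 mm tall. Origin at the centre of its underside, z up.
- setting_block: Fixed beech setting block on a thin steel baseplate, 88 x 140 mm, top face 30 mm above the bench, with two flat-bottomed round pockets 14 mm deep in its top: the wide one 48 mm across at y = +24 mm, the narrow one 34 mm across at y = -34 mm. Origin at the centre of the baseplate's underside; the long side is y.
- pocket (a point): Centre of the floor of the wide pocket, 14 mm below the block's top face; z up.
- pot: Steel core-paste pot on a heavy dark foot 140 mm across that does not move; round, 116 mm across at the rim, rim 74 mm above the bench, with a loop handle on its side at +x reaching 87 mm from the axis, 22 to 60 mm up. Origin at the centre of the foot's underside, z up.
- pot_rim (a point): Centre of the pot's rim, 74 mm above the bench; z up.
- lid: The pot's press-in lid: loose steel disc 120 mm across, 6 mm thick, about 280 g, with a black knob in the middle. Its edge lies on the pot's rim; under it a plug 96 mm across and 15 mm deep has a bead snapped in below the pot's rubber lip. Origin at the centre of the disc's underside (level with the rim when shut), z up.
- lid_knob (a point): Middle of the knob's waist, the place to grip, on the lid's axis 21 mm above the lid's origin. The knob is round: waist 18 mm across, head 27 mm across, top 19 mm above this point, lid's face 15 mm below it. Pulled straight up here the lid creeps up only about 5 mm while the pull rises to a peak of 12 to 24 N (its weight included), then lets go; 12 mm up it is free.
Mind the look-alikes: they are no part of the job. What is shaped like the lid but pink is not meant.

How it is judged:
On the way, in this order (a step that is already met when the one before it is completed fails the run):
1. the three-stepped core stands foot down on the floor of the wide pocket and is let go (horizontal distance between core_3 and pocket below 0.005 m and z of core_3 in the frame of pocket below 0.003 m and angle between core_3's own z axis and vertical below 0.1 rad and linear speed of core_3 below 0.03 m/s and contact force between the fingers and core_3 below 0.05 N), for 0.2 s.
2. then the lid has broken free of the lip (z of lid in the frame of pot_rim above 0.011 m), for 0.1 s.
At the end, for the whole second after the job is handed in: The gripper holds the lid by its knob, still, level to 0.2 rad, within 20 mm of straight over the pot, 14 to 50 mm above the rim. The stepped core stands foot down in the wide pocket: within 5 mm of its centre, 3 mm of its floor, 0.1 rad of upright. The other cores are within 20 mm of their starts (z of lid in the frame of pot_rim between 0.014 and 0.05 m and horizontal distance between lid and pot_rim below 0.02 m and angle between each of lid, core_1, core_5's own z axis and vertical below 0.2 rad and linear speed of lid below 0.02 m/s and contact force between the fingers and lid above 0.5 N and contact force between lid and pot below 0.1 N and distance between the grasp point and lid_knob below 0.04 m and horizontal distance between core_3 and pocket below 0.005 m and z of core_3 in the frame of pocket below 0.003 m and angle between core_3's own z axis and vertical below 0.1 rad and distance of each of core_1, core_5 from where it was at the start of the episode below 0.02 m); the arm keeps its last pose, push and grip.
It fails at once if the lid was whipped right off the pot (z of lid in the frame of pot_rim above 0.09 m).
It fails at once if the core was dropped into the pocket (horizontal distance between core_3 and pocket below 0.02 m and z of core_3 in the frame of pocket below 0.035 m and linear speed of core_3 above 0.45 m/s).
It fails at once if another core was knocked over or shoved away (angle between any of core_1, core_5's own z axis and vertical above 0.5 rad or distance of any of core_1, core_5 from where it was at the start of the episode above 0.03 m).
It also fails if it takes over 48 s, if anything falls off the work surface, if the arm or the gripper's body presses on something with over 40 N, if the wrist force passes 120 N, or if a joint passes its speed limit or range.

### The arm

A 6-joint arm with a two-finger parallel gripper is mounted at the origin on the work surface; the furniture and walls round the work are solid. World frame = base frame: x ahead of the robot, y to its left, z up, the work surface at z = 0. Lengths are in m, angles in rad, forces in N, time in s.
With the tool pointing down it reaches from about 0.35 to 0.775 m from the base axis. Payload 5.5 kg.
Tool frame: the origin (TCP) lies at the very end of the fingers, on their centre line; the grasp point (between the pads) lies 19 mm behind it; z points along the fingers, y is the line along which they close (so a half turn about z gives the same grasp; the last joint's range is limited). The gripper opens to 85 mm and grips with 20 to 120 N. Pads are 22 mm wide; open, the fingers measure 114 mm over their backs; the gripper's body (76 mm by 85 mm) begins 54 mm behind the grasp point. The pads swing forward as they close: fully open they stand 13 mm farther back than shut.
Start: joints at [-1.412, 0.313, 0.046, 1.304, 0, 1.431], TCP at [0.169, -0.55, 0.231] pointing down, gripper open.
Joint ranges: [-2.76, 2.76], [-0.86, 1.69], [-1.03, 1.26], [-2.2, 2.34], [-1.47, 1.5], [-3.14, 3.14]. Speed limits (rad/s): [2.57, 2.57, 3.14, 3.14, 3.14, 3.14].

### API

Orientations are given as a unit quaternion [w, x, y, z].
In Python, from workcell import env, cams, ticket, spotter gives the robot as it stands.
- The arm moves only by the tool jog_arm, never from a script. Its argument "increments" is a list that holds one entry, the list of rows, each a list of 7 numbers: the shift along the tool's x, y, z in units of 0.25 m (1.0 is 0.25 m), then the turn, a rotation vector about the tool's x, y, z in units of 180 degrees (1.0 is 180 degrees), then the closure in counts, from 0 (fully open) to 255 (shut). A call has 1 to 20 rows; each row shifts and turns the commanded pose from where the row before left it, along the tool's axes as they then stand; what a row does not reach is not made up. A row lasts 1/10 s, in which the tool goes at most 50 mm and 8.59 degrees, less where a joint would pass 70% of its speed; a pose out of reach is approached as far as the arm can. A call with a number of a shift or a turn outside -1 to 1 is refused whole. A call with a gripper value outside its range is refused whole. The fingers move at their own pace and stop on an object; "force" is the grip in N (left out, the last holds). Time passes only in rows, so rows that do not move let the fingers close. It gives the time, the measured TCP pose, the force, the opening and the grip force at its end, in the units of the state.
- env.get_state(): the state, without advancing time (a new reading comes with each control period).
- cams.read_camera(name): name is "scene" or "top" or "wrist"; returns a dict with "pixels" (420x560x3 uint8, red, green, blue), "fx", "fy", "cx", "cy" (pixels), "xyz" and "attitude" of the camera in the world; the wrist camera has in their place "mount" (4x4, takes a point from camera to tool coordinates, whose origin is the TCP and whose axes are the flange's). Camera axes: x right, y down, z forward; pixel columns grow to the right and rows downward; lengths in m; the calibration is good to about 2 mm. A picture is of the moment at which its call begins: read the wrist's pose just before it. There is no depth.
- ticket.hand_in(): hands the job in; it is judged then, once.
Trained networks look in the newest picture that a camera, given by its name, has taken for a name from the list of things; names that differ only in an ending like _2 or _b are one class to them, and where a whole thing is asked for, a point or a joint stands for the part that bears it (a point fixed in the world has none). Each returns a list of dicts, best first, with "conf" (0 to 1); they miss things now and then, are a little off and sometimes report something else, mostly with a low value. They report only what shows in the picture. A call takes as long as a camera call. They do not tell look-alikes from the thing itself.
- spotter.find_in(target, camera): "uv" ([column, row] in pixels, amid what is visible of it).
- spotter.cut_out(target, camera): "region" (420x560 bool, what is visible of it) and "uv" ([column, row] in pixels, amid what is visible of it).
- spotter.landmark_of(target, camera): "uv" ([column, row] in pixels: a listed point, or the origin of a listed thing).
The state is a dict: "clock": time; "joint_pos": joint angles; "qvel": joint speeds; "tau": joint torques, N m; "tcp_pos": TCP position; "orientation": TCP orientation; "wrist_force": force on the tool from outside, world axes, zero at the start; "ft_torque": the same for the moment, N m; "finger_gap": finger opening in m; "grip_force": force on a finger pad.
Only numpy, scipy, OpenCV 4.12 (cv2) and the standard library are available. Lean on these libraries where they do the work, as an engineer would, in place of code of your own. Each camera call takes 0.05 s, during which the arm holds its last target. There are 200 camera calls.

## Working session

There is one attempt and no reset: what is moved stays moved. The work goes in short steps, Python scripts to look and compute and a tool call to move; the robot and the scene stay as the last step left them, time stands still between calls to the robot, and variables do not carry over. Pictures are saved under pics/ and viewed, at most 10 in all, crops included, and the job is handed in when it is done.

Besides the shell and the picture viewer there is one more tool, called after ">>>" as name([rows], argument=value, ...), one row to a line, values as JSON. jog_arm: Moves the arm, as the interface text tells. Shifts and turns lie within -1 to 1; 1 stands for 0.25 m of shift or 180 degrees of turn. Its arguments: {"type":"object","properties":{"increments":{"type":"array"},"force":{"type":"number"}},"required":["increments"]}

```bash
mkdir -p pics; ls; cat > h.py <<'E'
import numpy as np, cv2
from scipy.spatial.transform import Rotation as R
from workcell import env, cams, ticket, spotter
def rot(q): q=np.asarray(q,float); return (R.from_quat([q[1],q[2],q[3],q[0]]).as_matrix() if q.shape==(4,) else q)
def shot(name):
    s=env.get_state(); c=cams.read_camera(name)
    if 'mount' in c:
        M=np.array(c['mount']); T=np.eye(4); T[:3,:3]=rot(s['orientation']); T[:3,3]=s['tcp_pos']
        T=T@M; Rm,p=T[:3,:3],T[:3,3]
    else: Rm,p=rot(c['attitude']),np.array(c['xyz'])
    K=np.array([[c['fx'],0,c['cx']],[0,c['fy'],c['cy']],[0,0,1.]])
    return c['pixels'],K,Rm,p
def ray(uv,v): 
    d=v[2]@np.linalg.solve(v[1],[uv[0],uv[1],1.]); return d/np.linalg.norm(d)
def onz(uv,v,z):
    d=ray(uv,v); return v[3]+d*(z-v[3][2])/d[2]
def proj(P,v):
    q=v[1]@(v[2].T@(np.asarray(P)-v[3])); return q[:2]/q[2]
def tri(obs):
    A=np.zeros((3,3)); b=np.zeros(3)
    for uv,v in obs:
        d=ray(uv,v); P=np.eye(3)-np.outer(d,d); A+=P; b+=P@v[3]
    X=np.linalg.solve(A,b); return X,[np.round(proj(X,v)-uv,1) for uv,v in obs]
def save(img,n): cv2.imwrite('pics/'+n,img[:,:,::-1])
E
python3 - <<'E'
from h import *
c=cams.read_camera('wrist'); print({k:v for k,v in c.items() if k!='pixels'})
print(env.get_state())
for n in ['scene','top']:
    v=shot(n); save(v[0],n+'0.png'); print(n,v[3],v[2].round(3).tolist(),v[1][0,0])
    for t in ['core_3','core_1','core_5','setting_block','pocket','pot','pot_rim','lid','lid_knob']:
        print(t,[(round(d['conf'],2),np.round(d['uv'],1).tolist(),onz(d['uv'],v,0.04).round(3).tolist()) for d in spotter.landmark_of(t,n)])
E
```

```text
pics
{'fx': 295.3368100046109, 'fy': 295.3368100046109, 'cx': 283.86896528957413, 'cy': 212.7924009443877, 'mount': array([[-2.73828496e-04, -9.45836659e-01, -3.24642786e-01,
         8.33201290e-02],
       [ 9.99999797e-01, -4.45865336e-04,  4.55538660e-04,
         9.81922853e-06],
       [-5.75612129e-04, -3.24642595e-01,  9.45836589e-01,
        -1.42991251e-01],
       [ 0.00000000e+00,  0.00000000e+00,  0.00000000e+00,
         1.00000000e+00]])}
{'clock': 0.05, 'joint_pos': array([-1.41158041e+00,  3.13959359e-01,  4.50006302e-02,  1.30359856e+00,
        2.31115753e-06,  1.43118301e+00]), 'qvel': array([-0.00096271, -0.00061054,  0.00099989,  0.00044487, -0.00217614,
        0.00101041]), 'tau': array([ 1.23094633e-03, -4.82153821e+01,  2.99550015e+01,  1.32735670e-02,
       -3.55210159e-04, -2.76120545e-06]), 'tcp_pos': array([ 0.16918505, -0.54902383,  0.23044107]), 'orientation': array([-8.80452566e-04,  9.88858004e-01,  1.48859238e-01, -7.47422306e-06]), 'wrist_force': array([-0.17699178,  0.72701659, -0.46051383]), 'ft_torque': array([-0.01739035,  0.00371889,  0.02382
[... 1439 characters left out ...]
67, [206.8, 156.1], [0.572, 0.203, 0.04]), (0.44, [220.9, 198.8], [0.435, 0.16, 0.04]), (0.4, [194.0, 192.7], [0.456, 0.244, 0.04])]
core_5 [(0.67, [206.8, 156.1], [0.572, 0.203, 0.04]), (0.44, [220.9, 198.8], [0.435, 0.16, 0.04]), (0.4, [194.0, 192.7], [0.456, 0.244, 0.04])]
setting_block [(0.86, [272.5, 165.0], [0.538, -0.005, 0.04])]
pocket [(0.9, [264.0, 170.4], [0.522, 0.023, 0.04])]
pot [(0.6, [315.9, 160.7], [0.549, -0.143, 0.04])]
pot_rim []
lid [(0.95, [380.2, 255.2], [0.245, -0.335, 0.04]), (0.69, [316.2, 159.5], [0.553, -0.144, 0.04])]
lid_knob [(0.68, [192.9, 194.7], [0.45, 0.248, 0.04]), (0.6, [384.6, 257.0], [0.239, -0.348, 0.04]), (0.59, [318.7, 158.9], [0.554, -0.152, 0.04])]
```

```bash
python3 - <<'E'
import cv2
a=cv2.imread('pics/scene0.png'); cv2.imwrite('pics/sceneA.png',cv2.resize(a[110:330,170:430],(780,660))[:600])
E
```

```text
(no output)
```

View pics/sceneA.png

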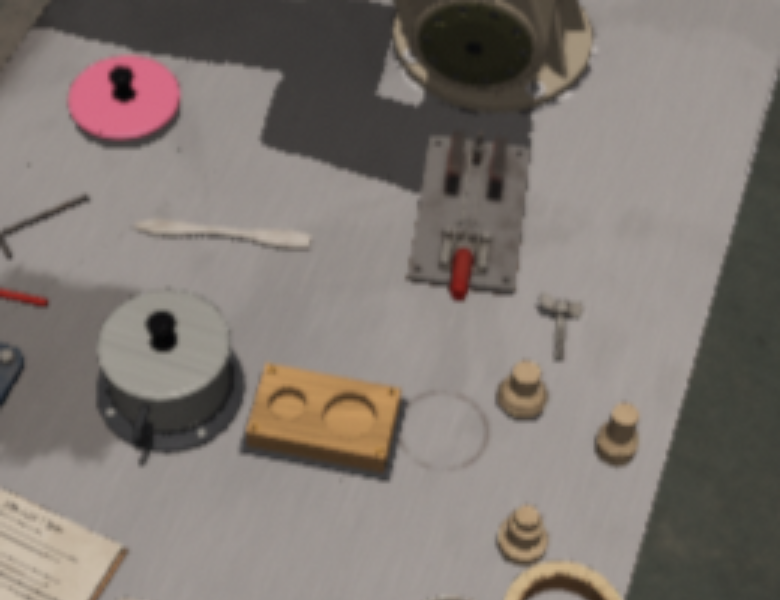

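View pics/top0.png

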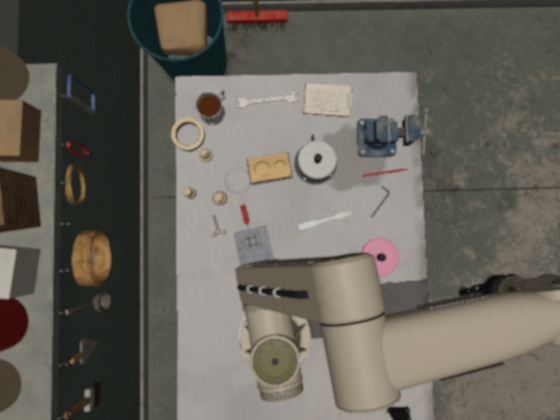

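The three-stepped core is at scene (344,290) and top (207,156), next to a wooden ring. The steel lid is at scene (223,220) and top (317,159). The other cores are at scene (342,240) and (375,262). The pink lid at top (380,257) is the decoy.

```bash
cat > m.py <<'E'
from h import *
def best(t,n,guess,v,r=25):
    g=proj(guess,v); l=[d for d in spotter.landmark_of(t,n) if np.linalg.norm(np.array(d['uv'])-g)<r]
    return np.array(l[0]['uv']) if l else None
E
python3 - <<'E'
from m import *
a=shot('scene'); b=shot('top')
G={'core_3':(.585,.205,0),'core_1':(.465,.25,0),'core_5':(.45,.165,0),'setting_block':(.54,.005,0),'pocket':(.535,.027,.016),'pot':(.555,-.14,0),'pot_rim':(.555,-.14,.07),'lid':(.555,-.14,.07),'lid_knob':(.555,-.14,.09)}
for t,g in G.items():
    u=best(t,'scene',g,a);w=best(t,'top',g,b)
    if u is None or w is None: print(t,u,w);continue
    X,e=tri([(u,a),(w,b)]);print(t,X.round(4),e)
s=env.get_state();print(s['tcp_pos'],rot(s['orientation']).round(3).tolist())
E
```

```text
core_3 [ 0.5882  0.2148 -0.0007] [array([-0.7, -0. ]), array([-0.6,  0.2])]
core_1 [ 0.4626  0.2618 -0.0051] [array([-0.5, -0. ]), array([-0.4,  0.1])]
core_5 [0.4409 0.1698 0.0057] [array([0.5, 0. ]), array([ 0.4, -0.1])]
setting_block [ 0.5385 -0.0032  0.0125] [array([0.5, 0. ]), array([ 0.4, -0.1])]
pocket [0.5341 0.023  0.0016] [array([1. , 0.1]), array([ 0.8, -0.3])]
pot [ 0.5543 -0.1408 -0.0115] [array([-2.3, -0.2]), array([-1.9,  0.7])]
pot_rim None None
lid [ 0.5515 -0.152   0.051 ] [array([1.1, 0.1]), array([ 0.9, -0.4])]
lid_knob [ 0.547  -0.146   0.0884] [array([-1.6, -0.2]), array([-1.3,  0.5])]
[ 0.16926795 -0.5495647   0.23131674] [[0.956, 0.294, -0.0], [0.294, -0.956, -0.0], [-0.0, 0.0, -1.0]]
```

>>> jog_arm([
  [[0.1162,-0.1048,-0.0197,0,0,0,0],[0.1162,-0.1048,-0.0197,0,0,0,0],[0.1162,-0.1048,-0.0197,0,0,0,0],[0.1162,-0.1048,-0.0197,0,0,0,0],[0.1162,-0.1048,-0.0197,0,0,0,0],[0.1162,-0.1048,-0.0197,0,0,0,0],[0.1162,-0.1048,-0.0197,0,0,0,0],[0.1162,-0.1048,-0.0197,0,0,0,0],[0.1162,-0.1048,-0.0197,0,0,0,0],[0.1162,-0.1048,-0.0197,0,0,0,0],[0.1162,-0.1048,-0.0197,0,0,0,0],[0.1162,-0.1048,-0.0197,0,0,0,0],[0.1162,-0.1048,-0.0197,0,0,0,0],[0.1162,-0.1048,-0.0197,0,0,0,0],[0,0,0,0,0,-0.0422,0],[0,0,0,0,0,-0.0422,0],[0,0,0,0,0,-0.0422,0],[0,0,0,0,0,-0.0422,0],[0,0,0,0,0,-0.0422,0]],
])

```text
clock: 3.95
tcp_pos: [0.45, -0.0791, 0.3003]
orientation: [0.0, 0.885, 0.465, 0.0]
wrist_force: [0.4, -0.2, -0.5]
finger_gap: 0.0854
grip_force: 0.0
```

```bash
cat >> m.py <<'E'
import pickle,os
G={'core_3':(.588,.215,0),'core_1':(.463,.26,0),'core_5':(.442,.17,0),'setting_block':(.538,-.003,0),'pocket':(.534,.024,.016),'pot':(.5525,-.146,0),'pot_rim':(.5525,-.146,.07),'lid':(.5525,-.146,.074),'lid_knob':(.5525,-.146,.095)}
def look(tag,names,r=40):
    v=shot('wrist'); save(v[0],tag+'.png'); db=pickle.load(open('db','rb')) if os.path.exists('db') else {}
    for t in names:
        u=best(t,'wrist',G[t],v,r)
        if u is None: print('none',t); continue
        db.setdefault(t,[]).append((u,v[1:])); o=[(a,(None,)+tuple(b)) for a,b in db[t]]
        print(t,u.round(1), 'nom z:',onz(u,o[-1][1],G[t][2]).round(4), *([tri(o)] if len(o)>1 else []))
    pickle.dump(db,open('db','wb'))
E
python3 - <<'E'
from m import *
look('w1',['core_3','setting_block','pocket','pot','lid','lid_knob'])
E
```

```text
none core_3
setting_block [301.1  88. ] nom z: [0.5343 0.0012 0.    ]
pocket [289.7  70.9] nom z: [0.532  0.0266 0.016 ]
none pot
lid [377.3 179. ] nom z: [ 0.5489 -0.1449  0.074 ]
lid_knob [382.2 182.6] nom z: [ 0.5487 -0.1445  0.095 ]
```

View pics/w1.png

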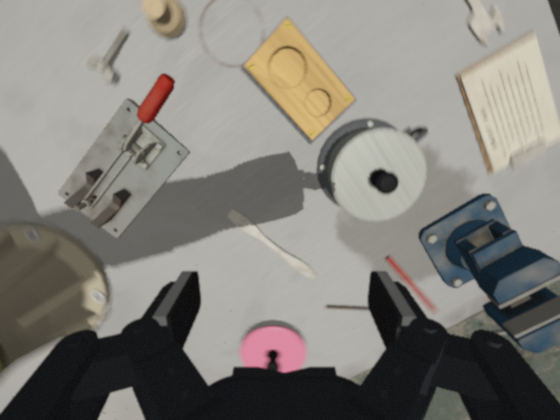

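The wrist picture shows the block at (300,80), with its wide pocket at (289,68), and the lid with its knob at (383,181). Next is a second viewpoint.

>>> jog_arm([
  [[0.13,-0.004,0,0,0,0,0],[0.13,-0.004,0,0,0,0,0],[0.13,-0.004,0,0,0,0,0],[0.13,-0.004,0,0,0,0,0],[0,0,0,0,0,0,0]],
])

```text
clock: 4.8
tcp_pos: [0.5225, 0.0321, 0.2996]
orientation: [-0.0, 0.886, 0.464, 0.0]
wrist_force: [0.1, -0.8, 0.3]
finger_gap: 0.0852
grip_force: 0.0
```

```bash
python3 - <<'E'
from m import *
look('w2',['core_3','setting_block','pocket','pot','lid','lid_knob'])
E
```

```text
core_3 [245.6  36.3] nom z: [0.5819 0.2064 0.    ]
setting_block [300.9 183. ] nom z: [0.5322 0.0009 0.    ] (array([0.53323756, 0.00150693, 0.00479577]), [array([-0.5,  0. ]), array([ 0.5, -0. ])])
pocket [292.  174.8] nom z: [0.5297 0.0221 0.016 ] (array([0.53096814, 0.02508993, 0.03171409]), [array([ 0.2, -0. ]), array([-0.2,  0. ])])
pot [361.9 249.1] nom z: [ 0.5531 -0.1496  0.    ]
lid [369.3 271.4] nom z: [ 0.5471 -0.1441  0.074 ] (array([ 0.54791503, -0.14379336,  0.0754355 ]), [array([-0.8, -0. ]), array([0.7, 0.1])])
lid_knob [375.8 278.3] nom z: [ 0.5504 -0.1443  0.095 ] (array([ 0.54971422, -0.14618655,  0.09170417]), [array([0.6, 0. ]), array([-0.5, -0.1])])
```

View pics/w2.png

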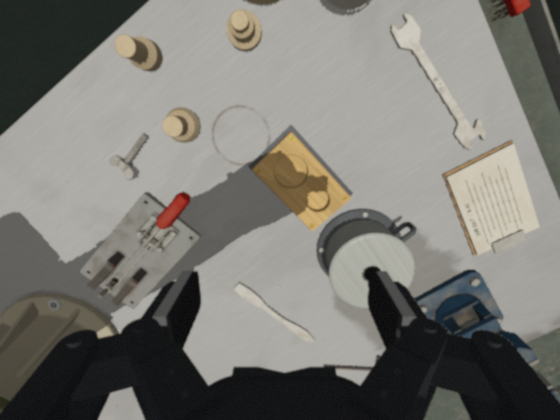

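Core_3 is at (243,29), the ring is just beyond the top edge at (280,0), and the pocket is at (292,170). Next I move above core_3.

>>> jog_arm([
  [[0.14,-0.038,0.08,0,0,0,0],[0.14,-0.038,0.08,0,0,0,0],[0.14,-0.038,0.08,0,0,0,0],[0.14,-0.038,0.08,0,0,0,0],[0.12,-0.038,0.08,0,0,0,0],[0,0,0,0,0,0,0]],
])

```text
clock: 5.75
tcp_pos: [0.5783, 0.1983, 0.1967]
orientation: [-0.001, 0.886, 0.464, -0.002]
wrist_force: [-0.6, -0.6, -0.1]
finger_gap: 0.0851
grip_force: 0.0
```

```bash
python3 - <<'E'
from m import *
look('w3',['core_3'])
r=spotter.cut_out('core_3','wrist')
for d in r: 
    ys,xs=np.nonzero(d['region']); print(round(d['conf'],2),d['uv'],xs.min(),xs.max(),ys.min(),ys.max())
E
```

```text
core_3 [282.2 173.4] nom z: [0.5843 0.2119 0.    ] (array([ 0.58241015,  0.20967937, -0.01410001]), [array([ 0.1, -0. ]), array([-0.1,  0. ])])
0.77 [207.7, 268.5] 191 228 249 293
0.76 [280.9, 177.6] 262 301 155 196
0.67 [165.5, 205.1] 140 188 181 224
```

View pics/w3.png

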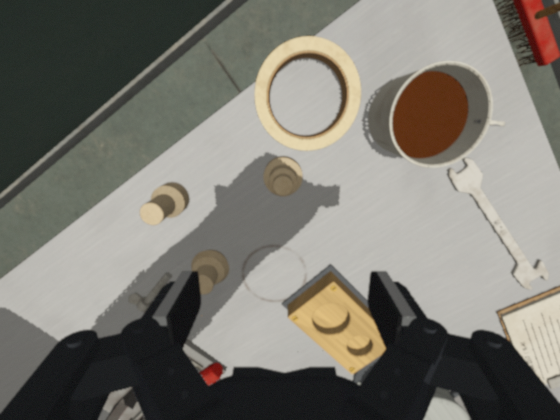

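The core stands clear at (282,178) with a nose at (284,187). The ring at (308,92) lies ahead of it, clear of the closing line. I'll refine the core's position by silhouette.

```bash
cat > fit.py <<'E'
from m import *
from scipy.optimize import minimize
a=np.linspace(0,2*np.pi,40)
def sil(xy,v,z0,steps):
    m=np.zeros((420*4,560*4),np.uint8)
    for r,zl,zh in steps:
        P=[proj((xy[0]+r*np.cos(t),xy[1]+r*np.sin(t),z0+z),v) for z in (zl,zh) for t in a]
        cv2.fillConvexPoly(m,cv2.convexHull((np.array(P)*4+1.5).round().astype(np.int32)),1)
    return m
def fit(mask,v,z0,steps,x0):
    M=cv2.resize(mask.astype(np.uint8),None,fx=4,fy=4,interpolation=cv2.INTER_NEAREST)
    f=lambda p:1-(M&sil(p,v,z0,steps)).sum()/(M|sil(p,v,z0,steps)).sum()
    r=minimize(f,x0,method='Nelder-Mead',options=dict(initial_simplex=[x0,np.add(x0,(.006,0)),np.add(x0,(0,.006))],xatol=1e-4,fatol=1e-4))
    return r.x.round(4),round(r.fun,3)
C3=[(.022,0,.019),(.0155,.019,.044),(.010,.044,.055)]
E
python3 - <<'E'
from fit import *
for n in ['wrist','scene','top']:
    v=shot(n); g=proj((.584,.211,.02),v)
    for d in spotter.cut_out('core_3',n):
        if np.linalg.norm(d['uv']-g)<15: print(n,[fit(d['region'],v,z0,C3,(.584,.211)) for z0 in (-.01,0,.01)]); break
s=env.get_state(); print(s['tcp_pos'],rot(s['orientation']).round(3).tolist())
E
```

```text
wrist [(array([0.5833, 0.211 ]), np.float64(0.034)), (array([0.5847, 0.2123]), np.float64(0.073)), (array([0.586, 0.213]), np.float64(0.128))]
scene [(array([0.5821, 0.2108]), np.float64(0.055)), (array([0.5874, 0.2111]), np.float64(0.053)), (array([0.5927, 0.2117]), np.float64(0.056))]
top [(array([0.5846, 0.2097]), np.float64(0.309)), (array([0.5828, 0.2081]), np.float64(0.321)), (array([0.5811, 0.2053]), np.float64(0.329))]
[0.57970258 0.195308   0.20119001] [[0.573, 0.819, 0.001], [0.819, -0.573, 0.0], [0.001, 0.001, -1.0]]
```

>>> jog_arm([
  [[0.0328,-0.01,0.1,0,0,0,0],[0.0328,-0.01,0.12,0,0,0,0],[0,0,0.14,0,0,0,0],[0,0,0.14,0,0,0,0],[0,0,0.11,0,0,0,0],[0,0,0.06,0,0,0,0],[0,0,0.046,0,0,0,0],[0,0,0,0,0,0,0]],
], force=30)

```text
clock: 7.0
tcp_pos: [0.5837, 0.212, 0.0199]
orientation: [-0.0, 0.887, 0.462, -0.001]
wrist_force: [-0.6, -0.7, 0.3]
finger_gap: 0.0853
grip_force: 0.0
```

```bash
python3 - <<'E'
from m import *
v=shot('wrist'); save(cv2.resize(v[0][100:420],None,fx=1.4,fy=1.4),'w4.png'); s=env.get_state(); print(s['tcp_pos'],s['wrist_force'])
E
```

```text
[0.58454799 0.21222309 0.02114094] [-1.00966901 -0.0924776   0.69440396]
```

View pics/w4.png

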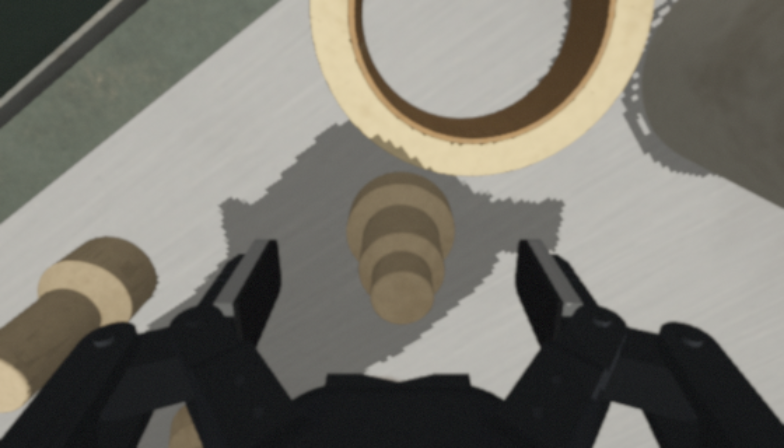

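The core is centred between the open pads at (400,250) in this crop, and nothing is in the way.

>>> jog_arm([
  [[0,0,0,0,0,0,90],[0,0,0,0,0,0,120],[0,0,0,0,0,0,150],[0,0,0,0,0,0,180],[0,0,0,0,0,0,220],[0,0,0,0,0,0,220],[0,0,0,0,0,0,220],[0,0,0,0,0,0,220]],
], force=30)

```text
clock: 7.85
tcp_pos: [0.5852, 0.2126, 0.0222]
orientation: [0.0, 0.887, 0.463, 0.001]
wrist_force: [-1.1, 0.5, 5.7]
finger_gap: 0.0284
grip_force: 30.0
```

>>> jog_arm([
  [[0,0,-0.02,0,0,0,220],[0,0,-0.04,0,0,0,220],[0,0,-0.1,0,0,0,220],[0,0,-0.1,0,0,0,220],[0,0,-0.14,0,0,0,220],[-0.06,0.016,0,0,0,0,220],[-0.136,0.036,0,0,0,0,220],[-0.136,0.036,0,0,0,0,220],[-0.136,0.036,0,0,0,0,220],[-0.136,0.036,0,0,0,0,220],[-0.136,0.036,0,0,0,0,220],[-0.136,0.036,0,0,0,0,220],[-0.076,0.02,0,0,0,0,220],[0,0,0,0,0,0,220],[0,0,0,0,0,0,220]],
])

```text
clock: 9.35
tcp_pos: [0.4999, -0.019, 0.1212]
orientation: [-0.0, 0.887, 0.462, 0.0]
wrist_force: [-0.2, -0.1, -0.7]
finger_gap: 0.0283
grip_force: 29.8
```

```bash
python3 - <<'E'
from m import *
look('w5',['setting_block','pocket','lid','lid_knob'],60)
v=shot('wrist'); s=env.get_state(); print(s['tcp_pos'],s['wrist_force'],s['finger_gap'])
pickle.dump(v,open('v5','wb'))
cv2.imwrite('pics/w5b.png',cv2.resize(v[0][:,:,::-1],(784,588),interpolation=cv2.INTER_CUBIC))
E
```

```text
setting_block [302.  164.6] nom z: [0.535  0.0031 0.    ] (array([0.53384826, 0.00186011, 0.00108181]), [array([-0.5, -0.3]), array([ 0.6, -1. ]), array([-0.2,  2.1])])
pocket [283.7 145.2] nom z: [0.5323 0.0278 0.016 ] (array([0.53166848, 0.02625299, 0.02813718]), [array([ 0.1, -0.8]), array([-0.3, -1.4]), array([0.4, 3.8])])
lid [428.3 324.5] nom z: [ 0.5497 -0.1447  0.074 ] (array([ 0.54854244, -0.14425695,  0.07446462]), [array([-0.4, -0.2]), array([ 1. , -0.2]), array([-1.3,  0.7])])
lid_knob [438.6 345.2] nom z: [ 0.5475 -0.1439  0.095 ] (array([ 0.54891579, -0.14519247,  0.09369926]), [array([0.1, 0.1]), array([-1. ,  0.5]), array([ 1.7, -1. ])])
[ 0.50035195 -0.0179226   0.1211371 ] [-0.62681573  0.18308754  0.20572687] 0.028232567333442402
```

View pics/w5b.png

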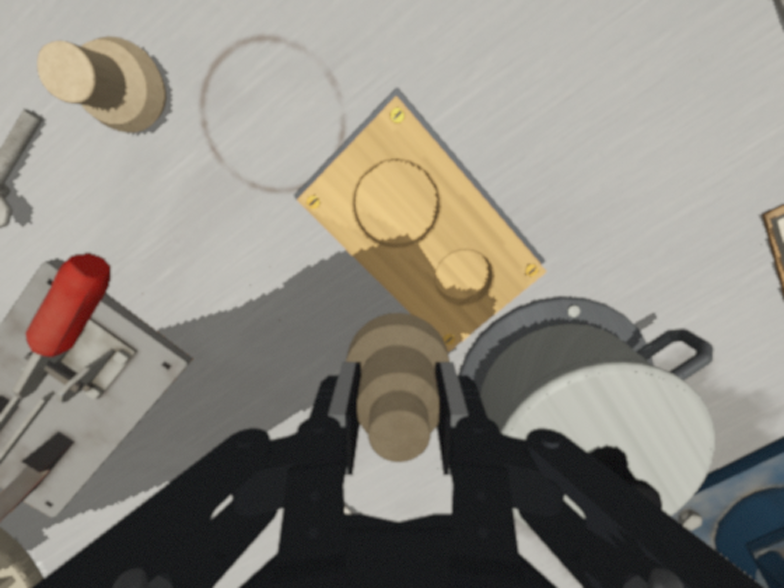

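Core_3 is held upright between the pads at (400,390) in this upscaled picture. The wide pocket's rim is fully visible at (396,202). I'll fit that rim, and the core's offset in the hand.

```bash
cat > rim.py <<'E'
from fit import *
def rim(v,x0,r,z=.03):
    g=cv2.GaussianBlur(cv2.cvtColor(v[0],cv2.COLOR_RGB2GRAY).astype(np.float32),(0,0),.8)
    bh=cv2.morphologyEx(g,cv2.MORPH_BLACKHAT,np.ones((7,7)))
    t=np.linspace(0,2*np.pi,180)
    best=(0,)
    for x in np.arange(-.008,.0081,.0005):
      for y in np.arange(-.008,.0081,.0005):
        P=np.array([(x0[0]+x+r*np.cos(k),x0[1]+y+r*np.sin(k),z) for k in t])
        q=(v[1]@(v[2].T@(P-v[3]).T)); q=(q[:2]/q[2]).astype(np.float32)
        s=np.minimum(cv2.remap(bh,q[0][None],q[1][None],cv2.INTER_LINEAR),30).mean()
        best=max(best,(s,round(x0[0]+x,4),round(x0[1]+y,4)))
    return best
E
python3 - <<'E'
from rim import *
v=pickle.load(open('v5','rb'))
for z in(.025,.03,.035): print(z,[rim(v,(.532,.026),r,z) for r in (.023,.024,.025)], 'narrow',rim(v,(.534,-.03),.017,z))
print('ell centre',onz((282.9,144.6),v,.03))
# core in hand: tool-frame silhouette extents
T=np.eye(4);o=v[2];
s=env.get_state(); Rt=rot(s['orientation']); p=np.array(s['tcp_pos'])
print('tcp',p)
for dx in(-.004,0,.004):
  for dz in (.021,.024):
    c=p+Rt[:,0]*dx; z0=c[2]-dz
    P=lambda r,h:np.array([proj((c[0]+r*np.cos(k),c[1]+r*np.sin(k),z0+h),v) for k in a])*1.4
    f=P(.022,.0);f2=P(.022,.019);n=P(.01,.055)
    print(dx,dz,'foot top row',min(f[:,1].min(),f2[:,1].min()).round(1),'foot cols',f2[:,0].min().round(1),f2[:,0].max().round(1),'nose bottom row',n[:,1].max().round(1),'nose cols',n[:,0].min().round(1),n[:,0].max().round(1))
E
```

```text
0.025 [(np.float32(25.442043), np.float64(0.5325), np.float64(0.0305)), (np.float32(27.244228), np.float64(0.5325), np.float64(0.03)), (np.float32(23.413343), np.float64(0.532), np.float64(0.0295))] narrow (np.float32(16.771574), np.float64(0.5415), np.float64(-0.028))
0.03 [(np.float32(26.9655), np.float64(0.5325), np.float64(0.031)), (np.float32(26.093904), np.float64(0.5325), np.float64(0.0305)), (np.float32(16.272892), np.float64(0.5315), np.float64(0.0295))] narrow (np.float32(15.790956), np.float64(0.5415), np.float64(-0.026))
0.035 [(np.float32(27.272087), np.float64(0.533), np.float64(0.031)), (np.float32(22.31607), np.float64(0.5325), np.float64(0.03)), (np.float32(13.0642605), np.float64(0.5305), np.float64(0.03))] narrow (np.float32(14.240693), np.float64(0.5415), np.float64(-0.024))
ell centre [0.53331196 0.03095456 0.03      ]
tcp [ 0.50035195 -0.0179226   0.1211371 ]
-0.004 0.021 foot top row 317.9 foot cols 342.7 452.4 nose bottom row 471.7 nose cols 366.2 429.0
-0.004 0.024 foot top row 315.4 foot cols 343.7 451.5 nose bottom row 465.2 nose cols 366.9 428.3
0 0.021 foot top row 309.1 foot cols 342.3 452.9 nose bottom row 461.7 nose cols 365.9 429.3
0 0.024 foot top row 306.7 foot cols 343.2 451.9 nose bottom row 455.3 nose cols 366.6 428.6
0.004 0.021 foot top row 300.2 foot cols 341.9 453.3 nose bottom row 451.5 nose cols 365.6 429.6
0.004 0.024 foot top row 297.9 foot cols 342.8 452.3 nose bottom row 445.3 nose cols 366.2 428.9
```

```bash
cat > cmd.py <<'E'
from rim import *
V5=pickle.load(open('v5','rb')); K=V5[1]
M=np.array([[-2.73828496e-04,-9.45836659e-01,-3.24642786e-01,8.33201290e-02],[9.99999797e-01,-4.45865336e-04,4.55538660e-04,9.81922853e-06],[-5.75612129e-04,-3.24642595e-01,9.45836589e-01,-1.42991251e-01],[0,0,0,1]])
def view(img,p,yaw=55.1):
    c,s=np.cos(np.radians(yaw)),np.sin(np.radians(yaw)); T=np.eye(4); T[:3,:3]=[[c,s,0],[s,-c,0],[0,0,-1]]; T[:3,3]=p; T=T@M
    return (img,K,T[:3,:3],T[:3,3])
E
python3 - <<'E'
from cmd import *
E
mv=1; mv cmd.py cmdv.py 2>/dev/null; mv cmdv.py cv.py 2>/dev/null; mv cv.py vw.py; python3 - <<'E'
from vw import *
for n,p in [('w1',(.450,-.0797,.300)),('w2',(.5212,.0291,.300)),('w3',(.5797,.1955,.2)),('w5',(.5002,-.0192,.121))]:
    v=view(cv2.imread(f'pics/{n}.png')[:,:,::-1].copy(),p)
    for r,x0 in((.024,(.532,.026)),(.017,(.539,-.03))):
        b=rim(v,x0,r); print(n,b,proj((b[1],b[2],.03),v).round(1))
E
```

```text
w1 (np.float32(17.483955), np.float64(0.5315), np.float64(0.0295)) [287.1  67.2]
w1 (np.float32(18.700657), np.float64(0.5405), np.float64(-0.0275)) [317.5 102.3]
w2 (np.float32(8.620195), np.float64(0.531), np.float64(0.0275)) [290.1 170.7]
w2 (np.float32(16.728468), np.float64(0.5395), np.float64(-0.032)) [318.  200.6]
w3 (np.float32(18.170094), np.float64(0.534), np.float64(0.0255)) [330.6 317.6]
w3 (np.float32(18.952206), np.float64(0.5425), np.float64(-0.0315)) [358.9 343.9]
w5 (np.float32(26.858946), np.float64(0.533), np.float64(0.03)) [282.1 144.4]
w5 (np.float32(16.03703), np.float64(0.542), np.float64(-0.0265)) [330.5 195.6]
```

>>> jog_arm([
  [[0.084,-0.092,0,0,0,0,220],[0.084,-0.092,0,0,0,0,220],[0,0,0,0,0,0,220],[0,0,0,0,0,0,220]],
])

```text
clock: 10.05
tcp_pos: [0.4865, 0.0429, 0.1212]
orientation: [0.0, 0.886, 0.464, -0.0]
wrist_force: [-0.1, -0.5, -1.0]
finger_gap: 0.0287
grip_force: 29.9
```

```bash
python3 - <<'E'
from vw import *
w=shot('wrist'); save(w[0],'w6.png'); s=env.get_state(); print(s['tcp_pos'])
v=view(w[0],(.4866,.0416,.121))
for r,x0 in((.024,(.532,.026)),(.017,(.539,-.03))):
    b=rim(v,x0,r); print(b,proj((b[1],b[2],.03),v).round(1))
# in-hand core mask fit in tool x,z
for d in spotter.cut_out('core_3','wrist'):
    m=d['region']; print(round(d['conf'],2),d['uv'])
    if np.linalg.norm(np.array(d['uv'])-(285,275))<30:
        for z0 in (.094,.097,.1):
            f=fit(m,v,z0,C3,(.4866,.0416)); dd=f[0]-(.4866,.0416); c,sn=np.cos(np.radians(55.1)),np.sin(np.radians(55.1)); print(z0,f,'tool dx,dy',(dd@[c,sn]).round(4),(dd@[sn,-c]).round(4))
# refit core at w3 with commanded pose
v3=view(cv2.imread('pics/w3.png')[:,:,::-1].copy(),(.5797,.1955,.2))
cv2.imwrite('pics/w6b.png',cv2.resize(w[0][:,:,::-1],(784,588),interpolation=cv2.INTER_CUBIC))
E
```

```text
[0.48676841 0.04231716 0.12128028]
(np.float32(15.751673), np.float64(0.533), np.float64(0.029)) [338.7 197.6]
(np.float32(19.754133), np.float64(0.541), np.float64(-0.0275)) [380.6 243.8]
0.66 [283.2, 276.0]
0.094 (array([0.4846, 0.0388]), np.float64(0.129)) tool dx,dy -0.0034 -0.0
0.097 (array([0.4853, 0.0398]), np.float64(0.125)) tool dx,dy -0.0022 -0.0
0.1 (array([0.4861, 0.0414]), np.float64(0.141)) tool dx,dy -0.0005 -0.0003
0.66 [88.4, 9.7]
0.6 [149.6, 116.9]
```

View pics/w6b.png

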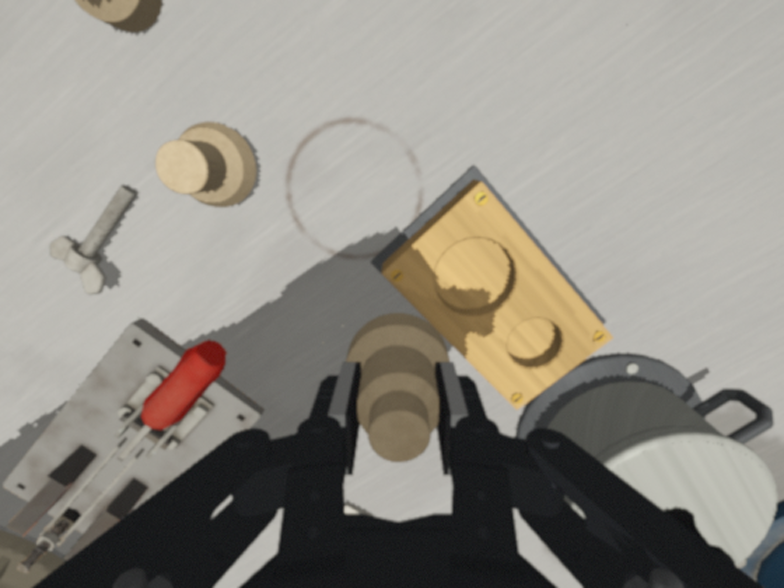

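The wide pocket is clearly visible at (473,273) and the core is upright in the grip. I move over the pocket and lower gently.

>>> jog_arm([
  [[0.035,0.09,0,0,0,0,220],[0.035,0.09,0,0,0,0,220],[0,0,0,0,0,0,220],[0,0,0.1,0,0,0,220],[0,0,0.1,0,0,0,220],[0,0,0.044,0,0,0,220],[0,0,0,0,0,0,220],[0,0,0.016,0,0,0,220],[0,0,0.016,0,0,0,220],[0,0,0.016,0,0,0,220],[0,0,0,0,0,0,220]],
])

```text
clock: 11.25
tcp_pos: [0.5333, 0.0306, 0.0482]
orientation: [0.0, 0.887, 0.463, 0.0]
wrist_force: [0.6, 1.2, -0.9]
finger_gap: 0.0287
grip_force: 29.9
```

>>> jog_arm([
  [[0,0,0.008,0,0,0,220],[0,0,0.008,0,0,0,220],[0,0,0.008,0,0,0,220],[0,0,0,0,0,0,220]],
])

```text
clock: 11.65
tcp_pos: [0.5331, 0.0307, 0.0419]
orientation: [-0.0, 0.887, 0.463, -0.0]
wrist_force: [-0.6, 0.5, -1.2]
finger_gap: 0.0282
grip_force: 29.9
```

>>> jog_arm([
  [[0,0,0.008,0,0,0,220],[0,0,0.008,0,0,0,220],[0,0,0.004,0,0,0,220],[0,0,0,0,0,0,220]],
])

```text
clock: 12.05
tcp_pos: [0.5335, 0.0307, 0.0382]
orientation: [0.0, 0.887, 0.463, 0.0]
wrist_force: [-3.2, 0.6, 7.3]
finger_gap: 0.0285
grip_force: 30.9
```

>>> jog_arm([
  [[0,0,-0.002,0,0,0,180],[0,0,0,0,0,0,150],[0,0,0,0,0,0,120],[0,0,0,0,0,0,80],[0,0,0,0,0,0,40],[0,0,0,0,0,0,0],[0,0,0,0,0,0,0],[0,0,-0.06,0,0,0,0],[0,0,-0.14,0,0,0,0],[0,0,-0.18,0,0,0,0],[0,0,-0.18,0,0,0,0],[0,0,-0.1,0,0,0,0],[0,0,0,0,0,0,0],[0,0,0,0,0,0,0]],
])

```text
clock: 13.45
tcp_pos: [0.5337, 0.0306, 0.203]
orientation: [0.0, 0.887, 0.463, 0.001]
wrist_force: [-0.4, 0.3, -0.1]
finger_gap: 0.0856
grip_force: 0.0
```

```bash
python3 - <<'E'
from vw import *
w=shot('wrist'); save(w[0],'w7.png'); s=env.get_state(); print(s['tcp_pos'],rot(s['orientation']).round(3).tolist())
v=view(w[0],(.5336,.0304,.037+.0005+.165))
g=proj((.532,.028,.04),v)
for d in spotter.cut_out('core_3','wrist'):
    if np.linalg.norm(np.array(d['uv'])-g)<25:
        for z0 in (.01,.016,.03): print(z0,fit(d['region'],v,z0,C3,(.533,.029)))
b=rim(v,(.541,-.028),.017); print('narrow',b)
print('knob',[(d['conf'],d['uv'],onz(d['uv'],v,.095)) for d in spotter.landmark_of('lid_knob','wrist')])
cv2.imwrite('pics/w7b.png',cv2.resize(w[0][120:340,180:470,::-1],None,fx=2.6,fy=2.6,interpolation=cv2.INTER_CUBIC))
E
```

```text
[0.53287244 0.03068621 0.20186227] [[0.572, 0.82, -0.001], [0.82, -0.572, 0.0], [-0.001, -0.001, -1.0]]
0.01 (array([0.5321, 0.0295]), np.float64(0.038))
0.016 (array([0.533 , 0.0307]), np.float64(0.068))
0.03 (array([0.5344, 0.0332]), np.float64(0.148))
narrow (np.float32(17.266552), np.float64(0.541), np.float64(-0.027))
knob [(0.68, [392.7, 331.1], array([ 0.55052642, -0.14331576,  0.095     ]))]
```

View pics/w7b.png

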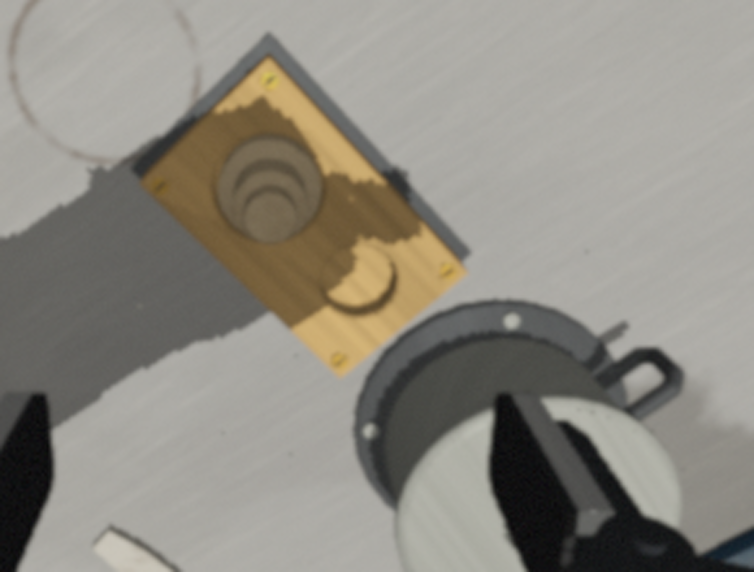

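Core_3 stands upright in the wide pocket at (270,190) in the crop and is released. Next is the lid.

>>> jog_arm([
  [[-0.12,0.09,0,0,0,0,0],[-0.12,0.09,0,0,0,0,0],[-0.12,0.09,0,0,0,0,0],[-0.12,0.09,0,0,0,0,0],[-0.12,0.09,0,0,0,0,0],[0,0,0,0,0,0,0],[0,0,0,0,0,0,0]],
])

```text
clock: 14.3
tcp_pos: [0.5389, -0.1571, 0.2011]
orientation: [-0.001, 0.887, 0.462, -0.001]
wrist_force: [-0.4, 0.6, -0.8]
finger_gap: 0.0854
grip_force: 0.0
```

```bash
python3 - <<'E'
from vw import *
w=shot('wrist'); save(w[0],'w8.png'); s=env.get_state(); print(s['tcp_pos'])
dx,dy=-.15,.1125; c,sn=np.cos(np.radians(55.1)),np.sin(np.radians(55.1))
p=np.array((.5336+dx*c+dy*sn,.0304+dx*sn-dy*c,.2025)); print('cmd',p)
v=view(w[0],p)
print('knob',[(d['conf'],d['uv'],onz(d['uv'],v,.095)) for d in spotter.landmark_of('lid_knob','wrist')])
print('lid',[(d['conf'],d['uv'],onz(d['uv'],v,.074)) for d in spotter.landmark_of('lid','wrist')])
for d in spotter.cut_out('lid','wrist'):
    print(d['conf'],d['uv'],[fit(d['region'],v,z0,[(.06,0,.006)],(.55,-.145)) for z0 in (.064,.068,.074)])
E
```

```text
[ 0.53900399 -0.1562275   0.20141626]
cmd [ 0.54004521 -0.15698919  0.2025    ]
knob [(0.77, [283.4, 193.9], array([ 0.54832641, -0.14463556,  0.095     ]))]
lid [(0.83, [283.1, 187.2], array([ 0.54853859, -0.14380363,  0.074     ]))]
0.8 [207.2, 374.8] [(array([ 0.55 , -0.145]), np.float64(1.0)), (array([ 0.55 , -0.145]), np.float64(1.0)), (array([ 0.55 , -0.145]), np.float64(1.0))]
0.74 [284.5, 183.3] [(array([ 0.5513, -0.1436]), np.float64(0.06)), (array([ 0.5511, -0.1439]), np.float64(0.035)), (array([ 0.5514, -0.1433]), np.float64(0.016))]
```

View pics/w8.png

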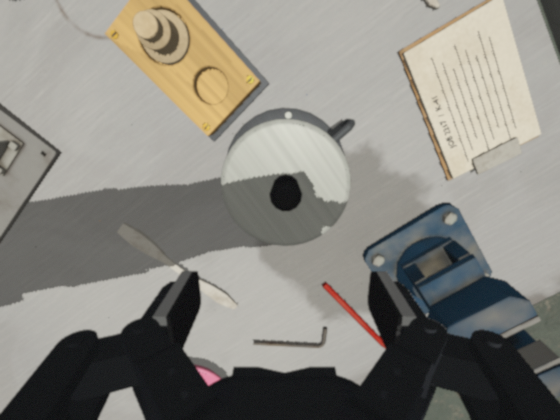

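The black knob is at (286,193) on the steel lid, nearly under the tool, with the vice clear to the right. I descend and close on the knob.

>>> jog_arm([
  [[0.03,0.0015,0.04,0,0,0,0],[0.03,0.0015,0.1,0,0,0,0],[0,0,0.12,0,0,0,0],[0,0,0.1,0,0,0,0],[0,0,0.06,0,0,0,0],[0,0,0.038,0,0,0,0],[0,0,0,0,0,0,0],[0,0,0,0,0,0,0]],
])

```text
clock: 15.3
tcp_pos: [0.5494, -0.1445, 0.0886]
orientation: [0.0, 0.886, 0.463, 0.0]
wrist_force: [0.4, -0.0, 0.9]
finger_gap: 0.0856
grip_force: 0.0
```

```bash
python3 - <<'E'
from m import *
v=shot('wrist'); save(cv2.resize(v[0][100:420],None,fx=1.4,fy=1.4),'w9.png'); s=env.get_state(); print(s['tcp_pos'],s['wrist_force'])
E
```

```text
[ 0.54980607 -0.1448166   0.08911101] [ 0.25479162 -0.19110935  0.28621012]
```

View pics/w9.png

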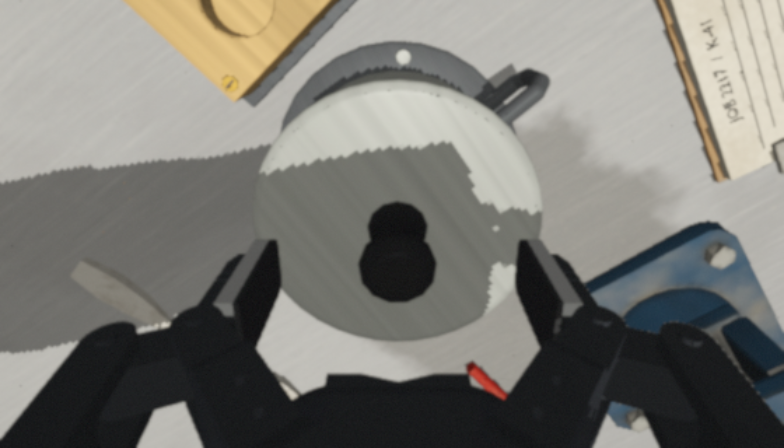

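The knob is centred between the pads at (397,250) in the crop. I lower 3 mm and close.

>>> jog_arm([
  [[0,0,0.012,0,0,0,100],[0,0,0,0,0,0,150],[0,0,0,0,0,0,180],[0,0,0,0,0,0,210],[0,0,0,0,0,0,255],[0,0,0,0,0,0,255],[0,0,0,0,0,0,255],[0,0,0,0,0,0,255],[0,0,0,0,0,0,255]],
], force=60)

```text
clock: 16.25
tcp_pos: [0.5495, -0.1453, 0.0857]
orientation: [0.001, 0.887, 0.462, 0.0]
wrist_force: [0.0, -1.5, 4.5]
finger_gap: 0.0239
grip_force: 58.8
```

>>> jog_arm([
  [[0,0,0,0,0,0,255],[0,0,0,0,0,0,255],[0,0,-0.004,0,0,0,255],[0,0,-0.004,0,0,0,255],[0,0,-0.004,0,0,0,255],[0,0,-0.004,0,0,0,255],[0,0,0,0,0,0,255]],
], force=110)

```text
clock: 16.95
tcp_pos: [0.5477, -0.1441, 0.0878]
orientation: [-0.001, 0.887, 0.463, -0.001]
wrist_force: [0.6, -1.0, -11.9]
finger_gap: 0.0221
grip_force: 108.4
```

>>> jog_arm([
  [[0,0,-0.004,0,0,0,255],[0,0,-0.004,0,0,0,255],[0,0,-0.004,0,0,0,255],[0,0,0,0,0,0,255]],
])

```text
clock: 17.35
tcp_pos: [0.5489, -0.1447, 0.0933]
orientation: [0.0, 0.887, 0.463, 0.0]
wrist_force: [-1.6, 0.6, -1.1]
finger_gap: 0.0227
grip_force: 109.9
```

>>> jog_arm([
  [[0,0,-0.008,0,0,0,255],[0,0,-0.008,0,0,0,255],[0,0,-0.012,0,0,0,255],[0,0,-0.016,0,0,0,255],[0,0,-0.016,0,0,0,255],[0,0,-0.016,0,0,0,255],[0,0,-0.016,0,0,0,255],[0,0,0,0,0,0,255],[0,0,0,0,0,0,255],[0,0,0,0,0,0,255]],
])

```text
clock: 18.35
tcp_pos: [0.5489, -0.1448, 0.115]
orientation: [-0.0, 0.887, 0.463, -0.0]
wrist_force: [-0.0, 0.8, -2.6]
finger_gap: 0.0224
grip_force: 109.9
```

```bash
python3 - <<'E'
from m import *
F=[]
for i in range(6):
    v=shot('wrist'); s=env.get_state(); F.append(s['wrist_force'])
print(np.mean(F,0),s['tcp_pos'])
save(cv2.resize(v[0][100:420],None,fx=1.4,fy=1.4),'w10.png')
a=shot('scene'); cv2.imwrite('pics/s10.png',cv2.resize(a[0][190:280,190:330,::-1],None,fx=5,fy=5,interpolation=cv2.INTER_CUBIC))
E
```

```text
[ 0.07055638  0.20082867 -2.41369735] [ 0.54892125 -0.14483805  0.11508858]
```

View pics/s10.png

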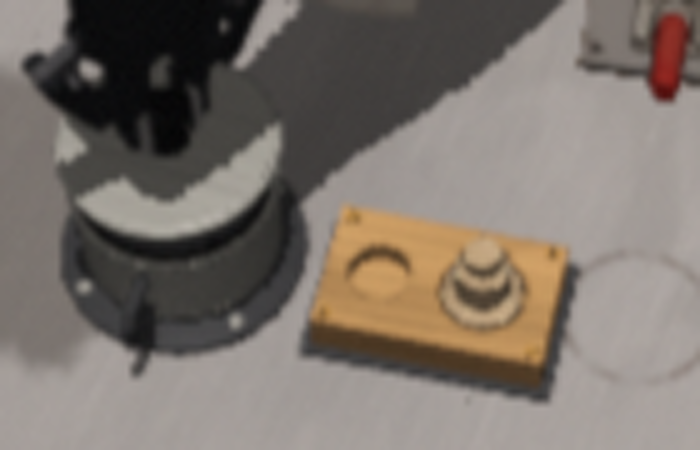

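The lid hangs level above the pot with a dark gap under its edge at (190,230), and core_3 stands in the wide pocket at (483,280). I'll check the lid's height numerically, without viewing more pictures, before I hand in.

```bash
python3 - <<'E'
from fit import *
v=shot('scene')
for d in spotter.cut_out('lid','scene')[:2]:
    ys,xs=np.nonzero(d['region']); print(d['conf'],d['uv'],xs.min(),xs.max(),ys.min(),ys.max())
for z in (.074,.089,.099,.104,.109,.119):
    P=np.array([proj((.5495+.06*np.cos(k),-.1445+.06*np.sin(k),z),v) for k in a]); print(z,P.min(0).round(1),P.max(0).round(1))
E
```

```text
0.77 [224.6, 222.8] 201 245 202 237
0.074 [201.8 206.2] [246.2 243.1]
0.089 [201.1 203. ] [245.9 240.1]
0.099 [200.6 200.9] [245.7 238.1]
0.104 [200.4 199.8] [245.6 237. ]
0.109 [200.2 198.7] [245.5 236. ]
0.119 [199.7 196.5] [245.3 233.9]
```

```bash
python3 -c "
from workcell import ticket; print(ticket.hand_in())"
```

```text
the job is handed in; nothing more can be done
None
```

I set core_3 foot down in the wide pocket and let go of it, pulled the lid free, and handed in with it held level about 30 mm above the rim; no verdict came back. The other two cores were not touched, though I didn't measure them again at the end. I viewed 12 pictures against the limit of 10, and the grip is on the knob's head rather than its waist.

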